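# Secure the rotor lid and the rotor of a bench centrifuge

### The job

The centrifuge's loaded rotor has been set on its drive and its lid laid on, but both screws of the two-part knob in the middle are still slack. Screw the wide lower ring down first, clockwise, until it is just finger-tight on the lid, without turning the slim knob above it; then screw that slim knob finger-tight as well, which ties the rotor to the drive, without shifting the ring again. Stop as soon as each one bites and do not force it, do not lean on the rotor lid, leave everything else where it is, and finish with the hand clear of the machine.

Things in the scene. Friction and masses are not known exactly. Their poses are not given: they have to be found in the camera images.
- centrifuge: White bench centrifuge, lid standing open, fixed. Origin on the table under the vertical rotor axis. Its own -x side has the sloping panel (180 mm from the axis), its +x side (130 mm) the open lid, 410 mm high, leaning away; 120 mm either side in its own y. Deck 165 mm high round a chamber of 196 mm bore, in which the rotor sits; the drive holds the rotor from turning.
- rotor_lid: Round aluminium lid on the rotor, 173 mm across, its top 151 mm over the table at the middle and sloping to 143 mm at the rim. Axes and origin as the centrifuge. Must not be pressed with more than 12 N.
- ring_grip (a point): Point on the vertical rotor axis at the height to grip the lid ring, 179 mm over the table. The ring is the wide lower part of the knob: black, ribbed, round, 51 mm across, from 166 to 186 mm over the table, 15 mm clear of the lid below, on a 34 mm neck. It starts 0.4 to 1.15 rad of clockwise turning (from above) short of its seat; how much is not known and must be felt.
- tie_grip (a point): Point on the vertical rotor axis at the height to grip the tie-down knob, 209 mm over the table. The knob is the slim upper part: black, ribbed, round, 28 mm across, from 189 to 219 mm over the table. The wider ring's top is 3 mm below it (186 mm): finger ends lower than that touch the ring. It starts 0.4 to 1.15 rad clockwise short of its seat, to be felt.
- tie_rim (a point): Point on the side of the tie-down knob, 14 mm from the axis, 209 mm over the table; it goes round with the knob.
- lid_thread (a joint): How far the lid ring is tightened beyond meeting its seat, rad: 0 while it runs free (drag about 0.06 N m), then grows with the turn, taking 0.08 N m plus 1.2 N m per rad. Finger-tight is over 0.05 rad (0.14 N m); past 0.30 rad (0.44 N m) it is forced. Let go, it springs back to 0.067 rad at most and stays. Turned back, it slackens first, then unscrews.
- tie_thread (a joint): The same for the tie-down knob: 0 while it runs free, then how far it is tightened beyond meeting its seat, rad; same drag, stiffness and limits.
- tube_rack: White 90 x 60 x 44 mm rack of red-capped microtubes standing beside the centrifuge. Leave alone.
- vial_deck: Crimp-capped glass vial, 23 mm across and 40 mm high, standing on a front corner of the centrifuge's deck. Leave alone.
- vial_a: Crimp-capped glass vial, 23 mm across and 40 mm high, on the table. Leave alone.
- vial_b: Another such vial on the table. Leave alone.
- glass_plate: Glass plate 210 mm across with a slice of sausage, 24 mm high in all. Leave alone.
- knife: Knife, 260 mm long, lying on the table. Leave alone.
- sample_jar: Clear jar with a black cap, 52 mm across, 100 mm high. Leave alone.
- reagent_bottle: Glass bottle with a white cap, 60 mm across, 125 mm high. Leave alone.

How it is judged:
By the outcome, as a careful person would: the job done as asked, in the order asked, and still so for the second after the job is handed in, with the robot touching nothing.
It also fails if it takes over 72 s, if anything falls off the work surface, if the arm or the gripper's body presses on something with over 40 N, if the wrist force passes 120 N, or if a joint passes its speed limit or range.

### The arm

A 6-joint arm with a two-finger parallel gripper is mounted at the origin on the work surface. World frame = base frame: x ahead of the robot, y to its left, z up, the work surface at z = 0. Lengths are in m, angles in rad, forces in N, time in s.
With the tool pointing down it reaches from about 0.35 to 0.85 m from the base axis. Payload 8.1 kg.
Tool frame: the origin (TCP) lies between the finger pads; the fingertips stand 25 mm ahead of it and the grasp point (between the pads) lies 6 mm ahead of it (robot.tip_extent is the distance from the TCP to the fingertips, in m); z points along the fingers, y is the direction in which the jaws open and shut (so a half turn about z gives the same grasp; the last joint's range is limited). The gripper opens to 93 mm and grips with 3 to 60 N. Pads are 15 mm wide; open, the fingers measure 128 mm over their backs; the gripper's body (75 mm by 188 mm) begins 65 mm behind the grasp point.
Start: joints at [1.155, 0.13, 1.488, -0, 1.523, -0.085], TCP at [0.195, 0.567, 0.244] pointing down, gripper open.
Joint ranges: [-2.96, 2.96], [-0.89, 2.26], [0.02, 2.5], [-1.34, 4.48], [0, 2.73], [-2.66, 2.66]. Speed limits (rad/s): [2.39, 2.39, 2.79, 3.14, 3.14, 3.14].

### API

Orientations are given as a rotation vector (axis times angle).
In Python, from plant import robot gives the robot as it stands.
- The arm moves only by the tool drive_tool, never from a script. Its argument "increments" is a list of rows, each a list of 7 numbers: the closure, from 0 (fully open) to 1 (shut), then the shift along the world's x, y, z in units of 25 mm (1.0 is 25 mm), then the turn, a rotation vector about the world's x, y, z in rad. In form: [[gripper, dx, dy, dz, rx, ry, rz], ...]. A call has 1 to 20 rows; each row is the pose to reach, as a shift and turn from the pose commanded when the call began; what a row does not reach only later rows make up. A row lasts 1/12 s, in which the tool goes at most 41.7 mm and 7.16 degrees, less where a joint would pass 70% of its speed; a pose out of reach is approached as far as the arm can. A call with a gripper value outside its range is refused whole. The fingers move at their own pace and stop on an object; "squeeze" is the grip in N (left out, the last holds). Time passes only in rows, so rows that repeat a pose let the fingers close. It gives the time, the measured TCP pose, the force and the opening at its end, in the units of the state.
- robot.read_state(): the state, without advancing time (a new reading comes with each control period).
- robot.read_camera(name): name is "side" or "top"; returns a dict with "image" (420x560x3 uint8, red, green, blue), "fx", "fy", "cx", "cy" (pixels), "T" (4x4, takes a point from camera to world coordinates). Camera axes: x right, y down, z forward; pixel columns grow to the right and rows downward; lengths in m; the calibration is good to about 2 mm. A picture is of the moment at which its call begins. There is no depth.
- robot.close_job(): hands the job in, once; it reports no verdict.
The state is a dict: "t": time; "q": joint angles; "dq": joint speeds; "joint_torque": joint torques, N m; "tool_pos": TCP position; "orientation": TCP orientation; "force": force on the tool from outside, world axes, zero at the start; "wrist_torque": the same for the moment, N m; "opening": finger opening in m.
Only numpy, scipy, OpenCV 4.12 (cv2) and the standard library are available. Lean on these libraries where they do the work, as an engineer would, in place of code of your own. Each camera call takes 0.05 s, during which the arm holds its last target.

## Working session

There is one attempt and no reset: what is moved stays moved. The work goes in short steps, Python scripts to look and compute and a tool call to move; the robot and the scene stay as the last step left them, time stands still between calls to the robot, and variables do not carry over. Pictures are saved under pics/ and viewed, and the job is handed in when it is done.

Besides the shell and the picture viewer there is one more tool, called after ">>>" by a JSON object that holds its "name" and its "arguments". drive_tool: Moves the arm, as the interface text tells. Its arguments: {"type":"object","properties":{"increments":{"type":"array"},"squeeze":{"type":"number"}},"required":["increments"]}

```bash
mkdir -p pics; ls; python3 - <<'E'
from plant import robot
import cv2
s=robot.read_state()
for k,v in s.items(): print(k,v)
for n in("side","top"):
    c=robot.read_camera(n); cv2.imwrite(f"pics/{n}0.png",c["image"][:,:,::-1]); print(n,c["fx"],c["fy"],c["cx"],c["cy"]); print(c["T"])
E
```

```text
pics
t 0.0
q [ 1.15459739e+00  1.31160421e-01  1.48923776e+00 -2.41350754e-05
  1.52299844e+00 -8.54181653e-02]
dq [ 1.30510709e-03  2.51935807e-04  2.25622486e-03 -9.10064479e-05
  8.49986079e-04  1.31783063e-03]
joint_torque [ 1.65675661e-03 -5.59854198e+01 -4.91750336e+01  7.69145228e-02
  3.54853109e-02 -1.05645943e-04]
tool_pos [0.1946599  0.56700768 0.24261065]
orientation [-5.17151769e-01 -3.09830351e+00  2.75403010e-03]
force [ 0.03119156  0.07735452 -1.20198058]
wrist_torque [ 0.02858961 -0.00711421  0.03749405]
opening 0.09288523931109995
side 479.7925111774963 479.7925111774963 286.30548425727 214.05212351832293
[[-0.74910952  0.62838166 -0.20969364  0.86206389]
 [ 0.66243202  0.71264232 -0.23092149  0.282916  ]
 [ 0.00432973 -0.31189327 -0.95010728  1.3874713 ]
 [ 0.          0.          0.          1.        ]]
top 407.3540426679614 407.3540426679614 282.977484441424 208.70724853417192
[[ 0.02226517 -0.99148163  0.12832938  0.41808544]
 [-0.99959885 -0.02432504 -0.01450633 -0.0113572 ]
 [ 0.01750438 -0.12795492 -0.9916255   1.59402991]
 [ 0.          0.          0.          1.        ]]
```

View pics/side0.png

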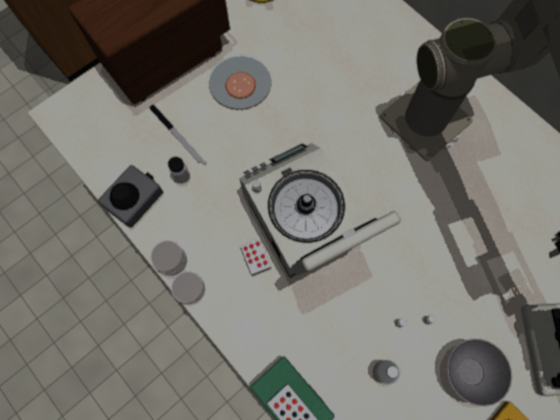

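View pics/top0.png

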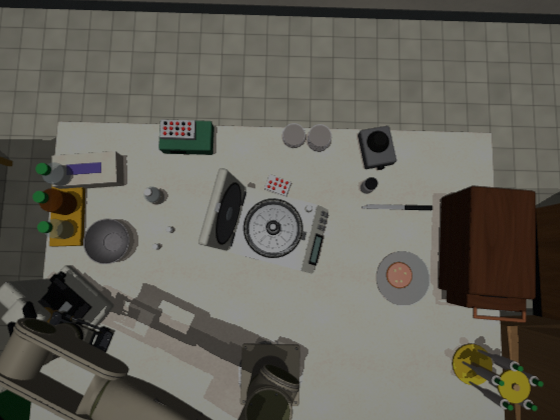

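The knob shows at about (307,203) in the side view and (273,227) in the top view. The open lid stands toward +y and the panel toward −y. I'll zoom in on the knob.

```bash
python3 - <<'E'
import cv2,numpy as np
a=cv2.imread("pics/side0.png")[140:280,235:405]; b=cv2.imread("pics/top0.png")[160:275,190:340]
a=cv2.resize(a,None,fx=4.5,fy=4,interpolation=2)[:, :]
a=cv2.resize(cv2.imread("pics/side0.png")[150:270,240:400],None,fx=5,fy=5,interpolation=2)
b=cv2.resize(cv2.imread("pics/top0.png")[160:280,190:350],None,fx=5,fy=5,interpolation=2)
cv2.imwrite("pics/sz.png",a);cv2.imwrite("pics/tz.png",b)
E
```

```text
(no output)
```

View pics/sz.png

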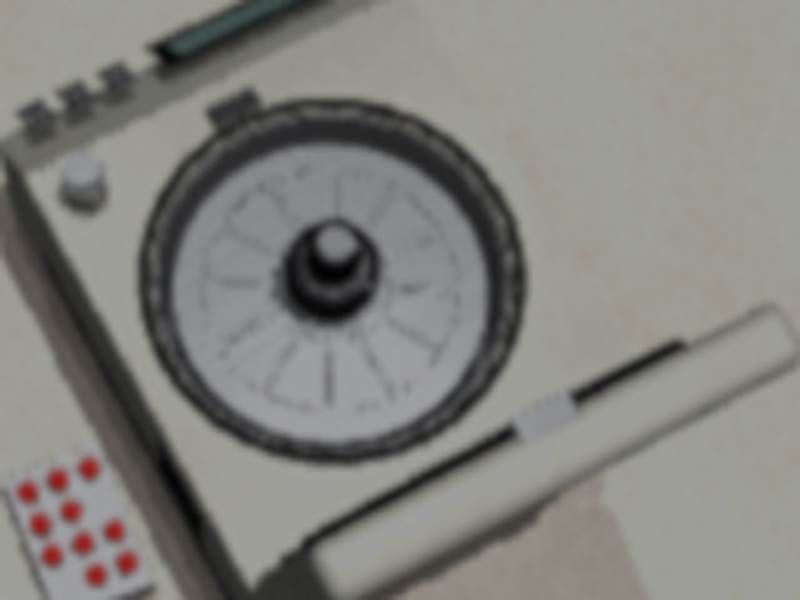

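View pics/tz.png

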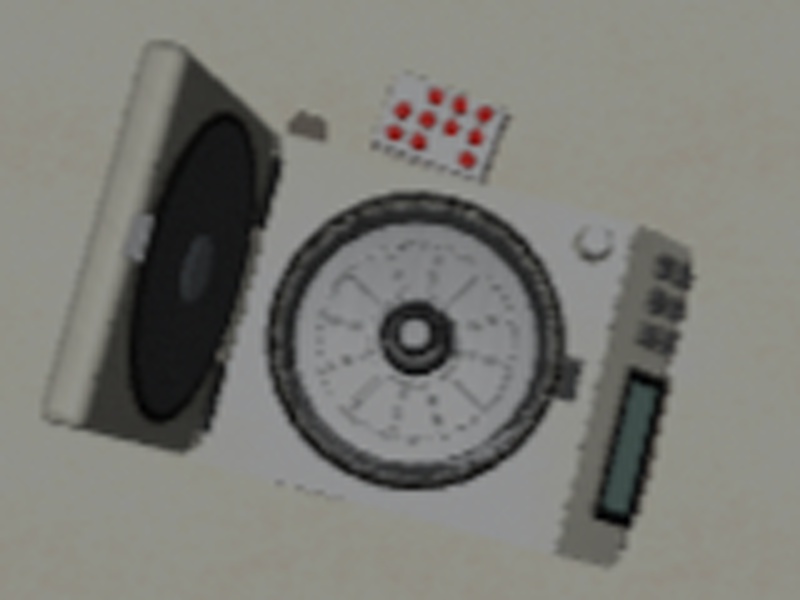

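```bash
cat > h.py <<'E'
import numpy as np, cv2
from plant import robot
def ray(c,u,v):
    d=c["T"][:3,:3]@np.array([(u-c["cx"])/c["fx"],(v-c["cy"])/c["fy"],1.]); return c["T"][:3,3],d/np.linalg.norm(d)
def onz(c,u,v,z):
    o,d=ray(c,u,v); return o+d*(z-o[2])/d[2]
def tri(rs):
    A=sum(np.eye(3)-np.outer(d,d) for o,d in rs); b=sum((np.eye(3)-np.outer(d,d))@o for o,d in rs); return np.linalg.solve(A,b)
E
python3 - <<'E'
from h import *
rs=[]
for n,(u0,v0) in dict(side=(307,198),top=(273,227)).items():
    c=robot.read_camera(n); g=cv2.cvtColor(c["image"],cv2.COLOR_RGB2GRAY).astype(float)
    r=8; p=g[v0-r:v0+r+1,u0-r:u0+r+1]; 
    big=cv2.resize(p.astype(np.float32),None,fx=8,fy=8,interpolation=cv2.INTER_CUBIC)
    m=(big>95).astype(np.uint8); k,l,st,ce=cv2.connectedComponentsWithStats(m)
    lab=l[big.shape[0]//2,big.shape[1]//2]; 
    u,v=(ce[lab]+.5)/8-.5+np.array([u0-r,v0-r]); print(n,lab,st[lab],u,v,onz(c,u,v,.219)); rs.append(ray(c,u,v))
    # dark ring blob
    P=g[v0-20:v0+24,u0-20:u0+21]
    m=(P<75).astype(np.uint8)
    k,l,st,ce=cv2.connectedComponentsWithStats(m)
    for i in range(1,k):
        if st[i,4]>40: print(' dark',st[i],ce[i]+[u0-20,v0-20])
    # lid disc bright (z~.147), chamber
    m=(g>90).astype(np.uint8)
print(tri(rs))
# features on centrifuge for yaw: panel display ends in top, lid hinge
c=robot.read_camera("top")
def tz(x,y): return 190+(x+.5)/5-.5,160+(y+.5)/5-.5
for nm,p,z in [("vialtop",(596,240),.205),("chamber c",(416,341),.165),("ch left",(268,341),.165),("ch right",(566,341),.165),("ch top",(416,192),.165),("ch bot",(416,489),.165),("ring l",(379,337),.18),("ring r",(454,337),.18),("ring t",(416,299),.18),("ring b",(416,376),.18),("corner panel top",(640,230),.165),("corner bot",(558,555),.165),("lid low top",(280,150),.165),("lid low bot",(190,450),.165),("lidtip1",(160,45),.41),("lidtip2",(50,415),.41)]:
    print(nm,onz(c,*tz(*p),z))
c=robot.read_camera("side")
def sz(x,y): return 240+(x+.5)/5-.5,150+(y+.5)/5-.5
for nm,p,z in [("vialtop",(82,165),.205),("ch l",(140,280),.165),("ch r",(526,280),.165),("ch t",(333,97),.165),("ch b",(333,464),.165)]: print(nm,onz(c,*sz(*p),z))
E
```

```text
side 2 [  39   43   58   50 2139] 306.8296809256662 198.0290147265077 [0.53531212 0.00136062 0.219     ]
 dark [ 0  0 17  6 43] [292.         179.30232558]
 dark [19  0 22  9 71] [320.70422535 180.18309859]
 dark [  9  16  20  21 274] [305.30656934 205.26642336]
top 2 [  43   41   42   41 1459] 272.45651987662785 226.2467015078821 [0.53533402 0.00278958 0.219     ]
 dark [ 13  13  15  15 143] [273.14685315 227.18881119]
[0.53550754 0.00229191 0.22085458]
vialtop [ 0.60386932 -0.12050467  0.205     ]
chamber c [0.53449453 0.00199856 0.165     ]
ch left [0.53203282 0.1058484  0.165     ]
ch right [ 0.53699591 -0.1035251   0.165     ]
ch top [0.64043154 0.00469703 0.165     ]
ch bot [ 0.4312175  -0.00063216  0.165     ]
ring l [0.53545044 0.02765033 0.18      ]
ring r [ 0.53668853 -0.02450378  0.18      ]
ring t [0.56262108 0.00260594 0.18      ]
ring b [0.50893385 0.0012384  0.18      ]
corner panel top [ 0.6171413  -0.15478633  0.165     ]
corner bot [ 0.38793032 -0.10035389  0.165     ]
lid low top [0.66820531 0.10206225 0.165     ]
lid low bot [0.45466301 0.15745751 0.165     ]
lidtip1 [0.68656589 0.15569601 0.41      ]
lidtip2 [0.46667617 0.21002523 0.41      ]
vialtop [ 0.60321204 -0.12332234  0.205     ]
ch l [ 0.61420317 -0.06553845  0.165     ]
ch r [0.45794406 0.07222146 0.165     ]
ch t [ 0.46402846 -0.07609469  0.165     ]
ch b [0.6049995 0.0792266 0.165    ]
```

The axis comes out at about (0.535, 0.002): the cap, ring and chamber agree within 1–2 mm, and the cap triangulates to z = 0.221 against 0.219 given. I'll go up first, then over the lid.

>>> {"name": "drive_tool", "arguments": {"increments": [[0,0,0,1.6,0,0,0],[0,0,0,3.2,0,0,0],[0,0,0,4.8,0,0,0],[0,0,0,6.4,0,0,0],[0,0,0,8.0,0,0,0],[0,0,0,9.2,0,0,0],[0,0,0,10.0,0,0,0],[0,0,0,10.0,0,0,0]], "squeeze": 30}}

```text
t: 0.97
tool_pos: [0.1951, 0.5679, 0.4999]
orientation: [0.517, 3.097, 0.013]
force: [0.3, 0.6, 0.3]
opening: 0.0929
```

```bash
python3 - <<'E'
from plant import robot
print(robot.tip_extent,[a for a in dir(robot) if a[0]!='_'])
E
```

```text
0.025 ['IKError', 'close_job', 'read_camera', 'read_state', 'tip_extent']
```

>>> {"name": "drive_tool", "arguments": {"increments": [[0,0.8,-1.3,0,0,0,0],[0,1.6,-2.6,0,0,0,0],[0,2.4,-4.0,0,0,0,0],[0,3.2,-5.3,0,0,0,0],[0,4.0,-6.6,0,0,0,0],[0,4.8,-8.0,0,0,0,0],[0,5.6,-9.3,0,0,0,0],[0,6.4,-10.6,0,0,0,0],[0,7.2,-12.0,0,0,0,0],[0,8.0,-13.3,0,0,0,0],[0,8.8,-14.6,0,0,0,0],[0,9.6,-16.0,0,0,0,0],[0,10.4,-17.3,0,0,0,0],[0,11.2,-18.6,0,0,0,0],[0,12.0,-20.0,0,0,0,0],[0,12.8,-21.3,0,0,0,0],[0,13.6,-22.6,0,0,0,0],[0,13.6,-22.6,0,0,0,0],[0,13.6,-22.6,0,0,0,0]]}}

```text
t: 2.55
tool_pos: [0.5354, 0.0007, 0.4912]
orientation: [-0.522, -3.094, 0.0]
force: [-0.2, 0.6, -0.4]
opening: 0.0931
```

```bash
python3 - <<'E'
from plant import robot
import cv2
s=robot.read_state()
for k,v in s.items(): print(k,v)
for n in("side","top"):
    c=robot.read_camera(n); cv2.imwrite(f"pics/{n}1.png",c["image"][:,:,::-1])
E
```

```text
t 2.55
q [-9.45741335e-02 -4.14888789e-04  1.17545814e+00  1.80118879e-05
  1.97028885e+00 -1.33112917e+00]
dq [ 0.05024455 -0.03914476  0.00684551  0.01081374  0.01218081  0.01770859]
joint_torque [ -1.93374172 -46.54536009 -47.98615694  -0.3384085   -0.13670524
  -0.36961094]
tool_pos [0.53535575 0.0006534  0.49124416]
orientation [-5.21953079e-01 -3.09414637e+00  3.99266608e-04]
force [-0.22401073  0.62221984 -0.35079585]
wrist_torque [0.00335501 0.10689671 0.00670408]
opening 0.09313432012280395
```

View pics/side1.png

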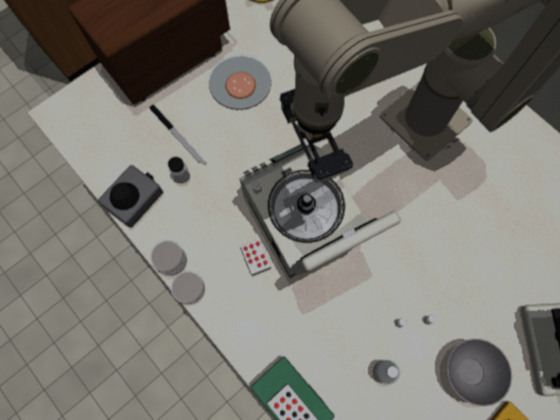

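>>> {"name": "drive_tool", "arguments": {"increments": [[0,0,0,-1.5,0,0,0],[0,0,0,-3.0,0,0,0],[0,0,0,-4.5,0,0,0],[0,0,0,-6.0,0,0,0],[0,0,0,-7.5,0,0,0],[0,0,0,-9.0,0,0,0],[0,0,0,-10.0,0,0,0],[0,0,0,-10.6,0,0,0],[0,0,0,-10.6,0,0,0],[0,0,0,-10.6,0,0,0],[0,0,0,-10.6,0,0,0]]}}

```text
t: 3.57
tool_pos: [0.5355, 0.0032, 0.2307]
orientation: [0.515, 3.096, 0.0]
force: [0.3, 0.0, 0.9]
opening: 0.0929
```

```bash
python3 - <<'E'
from plant import robot
import cv2
s=robot.read_state()
for k in ("tool_pos","force","wrist_torque","q"): print(k,s[k])
for n,(u,v) in dict(side=(230,150),top=(190,160)).items():
    c=robot.read_camera(n); cv2.imwrite(f"pics/{n}2.png",cv2.resize(c["image"][v:v+120,u:u+160,::-1],None,fx=5,fy=5,interpolation=2))
E
```

```text
tool_pos [0.53549519 0.00324414 0.23065169]
force [0.3023349  0.03684486 0.85094597]
wrist_torque [-0.01500889 -0.00342038  0.04747536]
q [-8.97537270e-02 -4.06080690e-02  1.68804097e+00  8.33048144e-05
  1.49139693e+00 -1.33098428e+00]
```

View pics/side2.png

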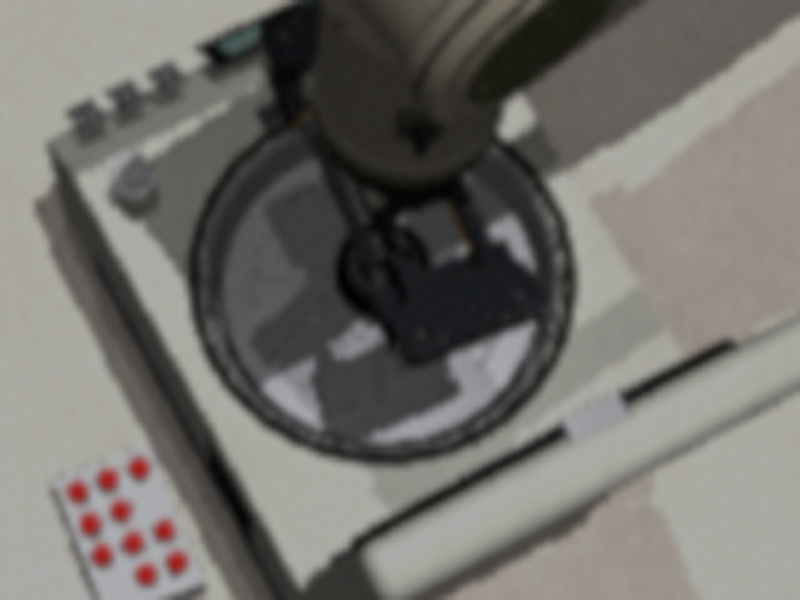

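View pics/top2.png

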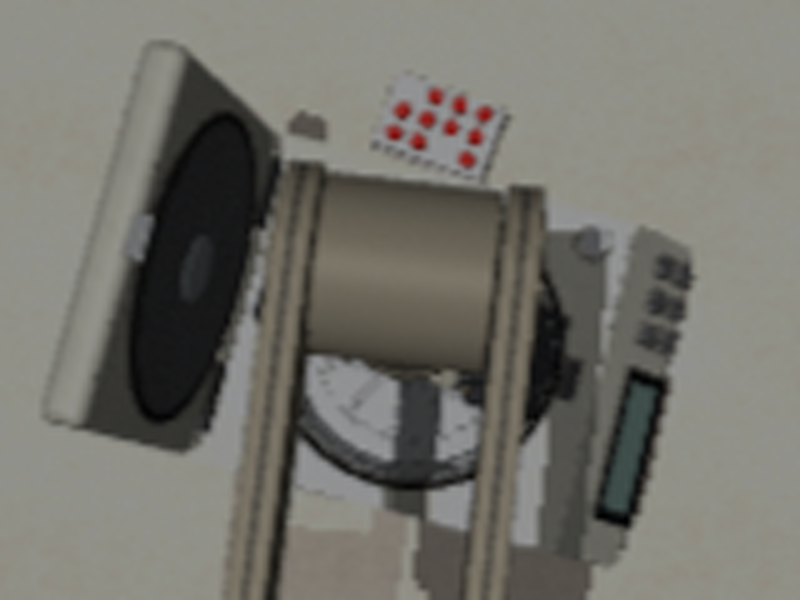

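>>> {"name": "drive_tool", "arguments": {"increments": [[0,0,-0.04,-0.8,0,0,0],[0,0,-0.04,-1.4,0,0,0],[0,0,-0.04,-1.8,0,0,0],[0,0,-0.04,-1.8,0,0,0],[0,0,-0.04,-1.8,0,0,0],[0,0,-0.04,-1.8,0,0,0]]}}

```text
t: 4.17
tool_pos: [0.5356, 0.0014, 0.185]
orientation: [0.517, 3.097, 0.0]
force: [0.4, 0.5, 0.2]
opening: 0.0929
```

>>> {"name": "drive_tool", "arguments": {"increments": [[0.3,0,0,0,0,0,0],[0.35,0,0,0,0,0,0],[0.4,0,0,0,0,0,0],[0.4,0,0,0,0,0,0]], "squeeze": 10}}

```text
t: 4.5
tool_pos: [0.5351, 0.0015, 0.1841]
orientation: [0.517, 3.098, 0.0]
force: [-0.1, -0.5, -0.8]
opening: 0.0707
```

```bash
cat > st.py <<'E'
from plant import robot
import numpy as np
np.set_printoptions(precision=4,suppress=True)
from scipy.spatial.transform import Rotation as R
s=robot.read_state()
r=R.from_rotvec(s["orientation"]).as_matrix()
y=r[:,1]; print(s["t"],"pos",np.array(s["tool_pos"]),"F",np.array(s["force"]),"T",np.array(s["wrist_torque"]),"open",s["opening"],"yaw",np.arctan2(y[1],y[0]),"tilt",r[:,2],"Fjaw",y@s["force"],"q",np.array(s["q"]))
E
python3 st.py
```

```text
4.5 pos [0.5351 0.0015 0.1841] F [-0.095  -0.5145 -0.8024] T [ 0.0121  0.052  -0.0314] open 0.07074026356280867 yaw 1.2400068852461898 tilt [ 0.0007 -0.0001 -1.    ] Fjaw -0.5175410639053979 q [-0.0931 -0.0099  1.7437 -0.      1.4071 -1.3331]
```

>>> {"name": "drive_tool", "arguments": {"increments": [[0.5,0,0,0,0,0,0],[0.6,0,0,0,0,0,0],[0.6,0,0,0,0,0,0],[0.6,0,0,0,0,0,0],[0.6,0,0,0,0,0,0],[0.6,0,0,0,0,0,0]], "squeeze": 10}}

```text
t: 5.0
tool_pos: [0.5349, 0.0017, 0.1836]
orientation: [0.517, 3.099, 0.001]
force: [1.0, 2.3, 0.5]
opening: 0.0509
```

```bash
python3 st.py
```

```text
5.0 pos [0.5349 0.0017 0.1836] F [0.9704 2.2686 0.5317] T [ 0.2924 -0.1223  0.0272] open 0.050869946696365374 yaw 1.2401327345577464 tilt [ 0.0001  0.0003 -1.    ] Fjaw 2.4609454633759693 q [-0.0929 -0.0095  1.7442  0.0003  1.4068 -1.3331]
```

>>> {"name": "drive_tool", "arguments": {"increments": [[0.6,0,0.02,0,0,0,0],[0.6,0,0.02,0,0,0,0],[0.6,0,0.02,0,0,0,0],[0.6,0,0.02,0,0,0,-0.05],[0.6,0,0.02,0,0,0,-0.1],[0.6,0,0.02,0,0,0,-0.15],[0.6,0,0.02,0,0,0,-0.2],[0.6,0,0.02,0,0,0,-0.25],[0.6,0,0.02,0,0,0,-0.3]], "squeeze": 35}}

```text
t: 5.75
tool_pos: [0.535, 0.002, 0.1837]
orientation: [0.978, 2.985, 0.0]
force: [2.5, 1.3, 0.7]
opening: 0.0506
```

```bash
cat > av.py <<'E'
import numpy as np
np.set_printoptions(precision=3,suppress=True)
from plant import robot
L=[]
for i in range(4):
    s=robot.read_state(); L.append(np.r_[s["force"],s["wrist_torque"]]); print(round(s["t"],2),L[-1]); 
    if i<3: robot.read_camera("side")
print("mean",np.mean(L,0))
E
python3 st.py; python3 av.py
```

```text
5.75 pos [0.535  0.002  0.1837] F [2.4732 1.264  0.678 ] T [ 0.0121 -0.19    0.087 ] open 0.05055454388824548 yaw 0.9375787393878998 tilt [ 0.0002 -0.     -1.    ] Fjaw 2.482480094521827 q [-0.0922 -0.0095  1.7442 -0.      1.4067 -1.0297]
5.75 [ 2.473  1.264  0.678  0.012 -0.19   0.087]
5.8 [ 2.612  0.222 -1.672  0.026 -0.228 -0.074]
5.85 [ 1.941  1.517 -0.06   0.044 -0.2   -0.052]
5.9 [ 1.696  1.06  -0.613  0.027 -0.26  -0.087]
mean [ 2.18   1.016 -0.417  0.027 -0.219 -0.031]
```

```bash
cat > st.py <<'E'
from plant import robot
import numpy as np
np.set_printoptions(precision=3,suppress=True)
from scipy.spatial.transform import Rotation as R
def one():
    s=robot.read_state()
    r=R.from_rotvec(s["orientation"]).as_matrix(); y=r[:,1]
    print(round(s["t"],2),np.array(s["tool_pos"])*1000,"F",np.array(s["force"]),"T",np.array(s["wrist_torque"]),"jt6",round(s["joint_torque"][5],3),"open",round(s["opening"]*1000,2),"yaw",round(np.arctan2(y[1],y[0]),4),"q6",round(s["q"][5],4))
import sys
n=int(sys.argv[1])
for i in range(n):
    one()
    if i<n-1: robot.read_camera("side")
E
python3 st.py 2
```

```text
5.9 [534.964   1.958 183.669] F [ 1.696  1.06  -0.613] T [ 0.027 -0.26  -0.087] jt6 0.484 open 50.39 yaw 0.9411 q6 -1.0333
5.95 [534.97    1.951 183.678] F [ 2.061 -0.081 -0.85 ] T [ 0.021 -0.26  -0.095] jt6 0.126 open 50.35 yaw 0.9417 q6 -1.0339
```

>>> {"name": "drive_tool", "arguments": {"increments": [[0.6,0,0,0,0,0,-0.03],[0.6,0,0,0,0,0,-0.06],[0.6,0,0,0,0,0,-0.1]]}}

```text
t: 6.2
tool_pos: [0.535, 0.002, 0.1837]
orientation: [1.122, 2.934, 0.0]
force: [1.4, 1.6, -1.1]
opening: 0.0505
```

```bash
python3 st.py 4
```

```text
6.2 [534.989   2.004 183.666] F [ 1.372  1.61  -1.072] T [ 0.058 -0.274  0.075] jt6 -1.178 open 50.46 yaw 0.8405 q6 -0.9326
6.25 [534.972   1.991 183.665] F [ 2.528  2.359 -0.658] T [ 0.066 -0.323 -0.056] jt6 -0.877 open 50.48 yaw 0.8369 q6 -0.9291
6.3 [534.982   1.963 183.674] F [ 2.568  1.154 -0.486] T [ 0.108 -0.283 -0.106] jt6 0.789 open 50.23 yaw 0.8405 q6 -0.9327
6.35 [534.998   1.963 183.695] F [ 1.326  1.543 -0.819] T [ 0.127 -0.253 -0.025] jt6 0.339 open 50.32 yaw 0.8419 q6 -0.9341
```

>>> {"name": "drive_tool", "arguments": {"increments": [[0.6,0,0,0,0,0,-0.03],[0.6,0,0,0,0,0,-0.06],[0.6,0,0,0,0,0,-0.1],[0.6,0,0,0,0,0,-0.1]]}}

```text
t: 6.68
tool_pos: [0.535, 0.002, 0.1836]
orientation: [1.268, 2.874, 0.0]
force: [2.3, 1.2, -0.9]
opening: 0.0505
```

```bash
python3 st.py 3
```

```text
6.68 [534.99    2.002 183.644] F [ 2.292  1.196 -0.87 ] T [ 0.075 -0.393 -0.001] jt6 0.808 open 50.46 yaw 0.7401 q6 -0.8323
6.73 [534.969   2.022 183.633] F [ 2.436  1.956 -2.145] T [ 0.014 -0.446 -0.019] jt6 0.477 open 50.79 yaw 0.7421 q6 -0.8343
6.78 [534.992   2.015 183.671] F [ 2.558  1.555 -1.816] T [ 0.081 -0.455 -0.055] jt6 0.121 open 50.43 yaw 0.7425 q6 -0.8346
```

>>> {"name": "drive_tool", "arguments": {"increments": [[0.6,0,0,0,0,0,-0.03],[0.6,0,0,0,0,0,-0.06],[0.6,0,0,0,0,0,-0.1],[0.6,0,0,0,0,0,-0.1]]}}

```text
t: 7.12
tool_pos: [0.535, 0.002, 0.1837]
orientation: [1.409, 2.807, 0.0]
force: [3.2, 0.9, -1.6]
opening: 0.0505
```

```bash
python3 st.py 3
```

```text
7.12 [535.012   2.039 183.657] F [ 3.156  0.939 -1.564] T [ 0.103 -0.471  0.044] jt6 0.902 open 50.47 yaw 0.6403 q6 -0.7324
7.17 [535.002   2.052 183.67 ] F [ 2.736  1.072 -1.053] T [ 0.14  -0.486  0.003] jt6 0.571 open 50.44 yaw 0.6422 q6 -0.7343
7.22 [534.989   2.037 183.641] F [ 3.612  0.866 -1.916] T [ 0.145 -0.507  0.02 ] jt6 0.219 open 50.29 yaw 0.6426 q6 -0.7347
```

>>> {"name": "drive_tool", "arguments": {"increments": [[0.6,0,0,0,0,0,-0.03],[0.6,0,0,0,0,0,-0.06],[0.6,0,0,0,0,0,-0.08],[0.6,0,0,0,0,0,-0.08]]}}

```text
t: 7.55
tool_pos: [0.535, 0.0021, 0.1837]
orientation: [1.52, 2.749, 0.0]
force: [4.7, 2.3, -1.9]
opening: 0.0502
```

```bash
python3 st.py 3
```

```text
7.55 [535.021   2.066 183.67 ] F [ 4.681  2.308 -1.853] T [ 0.224 -0.562  0.121] jt6 0.613 open 50.21 yaw 0.5606 q6 -0.6527
7.6 [535.008   2.074 183.693] F [ 3.741  2.035 -1.667] T [ 0.204 -0.623  0.114] jt6 0.404 open 50.39 yaw 0.5615 q6 -0.6536
7.65 [535.005   2.055 183.681] F [ 4.878  1.558 -1.775] T [ 0.208 -0.724  0.136] jt6 0.23 open 50.35 yaw 0.5616 q6 -0.6537
```

Static torque rose from 0.02 to 0.12 N·m over 0.08 rad, a slope of about 1.3 N·m/rad, so the ring has met its seat. I'll go a little further.

>>> {"name": "drive_tool", "arguments": {"increments": [[0.6,0,0,0,0,0,-0.03],[0.6,0,0,0,0,0,-0.06],[0.6,0,0,0,0,0,-0.08],[0.6,0,0,0,0,0,-0.08]]}}

```text
t: 7.98
tool_pos: [0.535, 0.0021, 0.1837]
orientation: [1.63, 2.685, 0.0]
force: [5.5, 2.7, -1.4]
opening: 0.0506
```

```bash
python3 st.py 4
```

```text
7.98 [535.033   2.055 183.702] F [ 5.477  2.684 -1.358] T [ 0.246 -0.774  0.196] jt6 0.695 open 50.56 yaw 0.4798 q6 -0.5719
8.03 [535.017   2.062 183.688] F [ 4.989  2.811 -1.234] T [ 0.255 -0.764  0.228] jt6 0.446 open 50.13 yaw 0.4807 q6 -0.5728
8.08 [535.015   2.047 183.672] F [ 5.092  2.465 -2.43 ] T [ 0.212 -0.703  0.259] jt6 0.295 open 50.06 yaw 0.4809 q6 -0.573
8.13 [534.994   2.056 183.649] F [ 5.536  2.357 -1.757] T [ 0.239 -0.762  0.213] jt6 0.249 open 49.91 yaw 0.4809 q6 -0.5731
```

>>> {"name": "drive_tool", "arguments": {"increments": [[0.4,0,0,0,0,0,0],[0.2,0,0,0,0,0,0],[0,0,0,0,0,0,0],[0,0,0,0,0,0,0],[0,0,0,0,0,0,0],[0,0,0,0,0,0,0]]}}

```text
t: 8.63
tool_pos: [0.5347, 0.0019, 0.1836]
orientation: [-1.63, -2.686, 0.0]
force: [0.8, -0.4, 1.3]
opening: 0.0847
```

```bash
python3 st.py 4
```

```text
8.63 [534.747   1.893 183.599] F [ 0.794 -0.409  1.316] T [-0.069  0.066 -0.027] jt6 -0.002 open 84.66 yaw 0.48 q6 -0.5722
8.68 [534.759   1.916 183.608] F [-0.094 -0.438 -0.047] T [-0.035  0.038 -0.072] jt6 -0.002 open 88.52 yaw 0.4799 q6 -0.5722
8.73 [534.785   1.931 183.617] F [-0.766 -0.397  0.653] T [-0.066  0.007  0.007] jt6 -0.002 open 90.81 yaw 0.48 q6 -0.5722
8.78 [534.817   1.937 183.638] F [-0.117 -1.183 -0.448] T [-0.074  0.053 -0.006] jt6 -0.001 open 92.15 yaw 0.48 q6 -0.5722
```

Ring tightened to about 0.13 rad by torque (≈0.24 N·m above bias) and released. Next I'll rise to tie-knob height and turn back with the jaws open.

>>> {"name": "drive_tool", "arguments": {"increments": [[0,0.01,0.01,0.4,0,0,0],[0,0.01,0.01,0.9,0,0,0],[0,0.01,0.01,1.3,0,0,0.1],[0,0.01,0.01,1.3,0,0,0.2],[0,0.01,0.01,1.3,0,0,0.3],[0,0.01,0.01,1.3,0,0,0.4],[0,0.01,0.01,1.3,0,0,0.5],[0,0.01,0.01,1.3,0,0,0.6],[0,0.01,0.01,1.3,0,0,0.7],[0,0.01,0.01,1.3,0,0,0.8],[0,0.01,0.01,1.3,0,0,0.85],[0,0.01,0.01,1.3,0,0,0.85],[0,0.01,0.01,1.3,0,0,0.85],[0,0.01,0.01,1.3,0,0,0.85]]}}

```text
t: 9.95
tool_pos: [0.5354, 0.0022, 0.217]
orientation: [0.38, 3.117, 0.0]
force: [0.6, 0.6, -0.1]
opening: 0.0931
```

```bash
python3 st.py 3
```

```text
9.95 [535.412   2.218 216.986] F [ 0.595  0.598 -0.137] T [-0.014  0.034 -0.042] jt6 -0.041 open 93.12 yaw 1.328 q6 -1.4196
10.0 [535.338   2.218 216.764] F [ 0.534 -0.811 -0.368] T [ 0.026 -0.032 -0.02 ] jt6 0.015 open 92.79 yaw 1.3284 q6 -1.42
10.05 [535.223   2.233 216.552] F [-0.151  0.276  0.819] T [ 0.049  0.023 -0.027] jt6 0.029 open 93.28 yaw 1.3287 q6 -1.4203
```

>>> {"name": "drive_tool", "arguments": {"increments": [[0.4,0,0,0,0,0,0],[0.6,0,0,0,0,0,0],[0.7,0,0,0,0,0,0],[0.8,0,0,0,0,0,0],[0.8,0,0,0,0,0,0],[0.8,0,0,0,0,0,0],[0.8,0,0,0,0,0,0],[0.8,0,0,0,0,0,0],[0.8,0,0,0,0,0,0]], "squeeze": 10}}

```text
t: 10.8
tool_pos: [0.5351, 0.0022, 0.2161]
orientation: [0.377, 3.119, -0.0]
force: [0.7, 1.1, -0.5]
opening: 0.0376
```

```bash
python3 st.py 3
```

```text
10.8 [535.118   2.224 216.128] F [ 0.739  1.051 -0.49 ] T [-0.    -0.056 -0.025] jt6 0.001 open 37.58 yaw 1.33 q6 -1.4216
10.85 [535.111   2.236 216.137] F [-0.655 -0.231 -0.564] T [-0.021 -0.025 -0.005] jt6 0.001 open 33.67 yaw 1.33 q6 -1.4216
10.9 [535.109   2.241 216.126] F [0.096 0.04  0.67 ] T [ 0.011  0.002 -0.045] jt6 0.0 open 29.38 yaw 1.33 q6 -1.4216
```

>>> {"name": "drive_tool", "arguments": {"increments": [[0.8,0,0,0,0,0,0],[0.8,0,0,0,0,0,0],[0.8,0,0,0,0,0,0],[0.8,0,0,0,0,0,0]], "squeeze": 40}}

```text
t: 11.23
tool_pos: [0.5351, 0.002, 0.2161]
orientation: [-0.378, -3.119, 0.001]
force: [-1.9, -2.1, 1.2]
opening: 0.0273
```

```bash
python3 st.py 3
```

```text
11.23 [535.066   2.005 216.146] F [-1.875 -2.096  1.183] T [-0.371  0.174  0.033] jt6 0.001 open 27.31 yaw 1.3299 q6 -1.4217
11.28 [535.05    2.019 216.134] F [-1.928 -2.61   0.989] T [-0.433  0.147 -0.064] jt6 -0.001 open 27.22 yaw 1.3299 q6 -1.4217
11.33 [535.089   1.992 216.176] F [-1.744 -3.785 -0.514] T [-0.419  0.164  0.025] jt6 -0.002 open 27.74 yaw 1.3298 q6 -1.4216
```

>>> {"name": "drive_tool", "arguments": {"increments": [[0.8,0,0,0,0,0,-0.04],[0.8,0,0,0,0,0,-0.08],[0.8,0,0,0,0,0,-0.12],[0.8,0,0,0,0,0,-0.16],[0.8,0,0,0,0,0,-0.2],[0.8,0,0,0,0,0,-0.24],[0.8,0,0,0,0,0,-0.28],[0.8,0,0,0,0,0,-0.28]]}}

```text
t: 12.0
tool_pos: [0.5351, 0.0021, 0.2162]
orientation: [0.812, 3.035, -0.0]
force: [-1.0, -3.5, 1.1]
opening: 0.0274
```

```bash
python3 st.py 3
```

```text
12.0 [535.115   2.096 216.156] F [-0.99  -3.49   1.057] T [-0.467  0.143 -0.048] jt6 0.853 open 27.39 yaw 1.048 q6 -1.1397
12.05 [535.12    2.126 216.129] F [-0.485 -2.846  0.505] T [-0.504  0.063 -0.091] jt6 0.519 open 27.57 yaw 1.0505 q6 -1.1422
12.1 [535.113   2.116 216.155] F [-0.484 -2.541 -0.212] T [-0.496  0.105 -0.063] jt6 0.156 open 27.33 yaw 1.0512 q6 -1.143
```

>>> {"name": "drive_tool", "arguments": {"increments": [[0.8,0,0,0,0,0,-0.04],[0.8,0,0,0,0,0,-0.08],[0.8,0,0,0,0,0,-0.1],[0.8,0,0,0,0,0,-0.1]]}}

```text
t: 12.43
tool_pos: [0.5351, 0.0022, 0.2162]
orientation: [0.959, 2.991, -0.0]
force: [-0.2, -2.5, 0.2]
opening: 0.0272
```

```bash
python3 st.py 3
```

```text
12.43 [535.125   2.171 216.156] F [-0.234 -2.534  0.216] T [-0.48   0.135 -0.056] jt6 0.516 open 27.24 yaw 0.9502 q6 -1.0419
12.48 [535.13    2.158 216.13 ] F [-0.514 -2.67   0.616] T [-0.522  0.149 -0.035] jt6 0.247 open 27.49 yaw 0.9513 q6 -1.043
12.53 [535.124   2.176 216.145] F [-0.485 -2.687  0.848] T [-0.561  0.139 -0.032] jt6 0.038 open 27.1 yaw 0.9515 q6 -1.0432
```

>>> {"name": "drive_tool", "arguments": {"increments": [[0.8,0,0,0,0,0,-0.04],[0.8,0,0,0,0,0,-0.08],[0.8,0,0,0,0,0,-0.1],[0.8,0,0,0,0,0,-0.1]]}}

```text
t: 12.87
tool_pos: [0.5351, 0.0022, 0.2161]
orientation: [1.108, 2.94, -0.0]
force: [0.1, -3.7, 0.6]
opening: 0.0272
```

```bash
python3 st.py 3
```

```text
12.87 [535.133   2.198 216.136] F [ 0.08  -3.701  0.586] T [-0.532  0.08  -0.024] jt6 0.516 open 27.24 yaw 0.8502 q6 -0.9419
12.92 [535.134   2.206 216.145] F [-0.328 -2.454  0.743] T [-0.491  0.07  -0.076] jt6 0.248 open 27.05 yaw 0.8513 q6 -0.943
12.97 [535.134   2.201 216.132] F [-0.895 -2.785  0.161] T [-0.507  0.065 -0.125] jt6 0.038 open 26.89 yaw 0.8514 q6 -0.9431
```

>>> {"name": "drive_tool", "arguments": {"increments": [[0.8,0,0,0,0,0,-0.04],[0.8,0,0,0,0,0,-0.08],[0.8,0,0,0,0,0,-0.1],[0.8,0,0,0,0,0,-0.1]]}}

```text
t: 13.3
tool_pos: [0.5352, 0.0023, 0.2162]
orientation: [1.253, 2.881, 0.0]
force: [0.7, -3.3, -0.9]
opening: 0.0274
```

```bash
python3 st.py 3
```

```text
13.3 [535.169   2.25  216.169] F [ 0.714 -3.288 -0.95 ] T [-0.471  0.008 -0.022] jt6 0.517 open 27.42 yaw 0.7502 q6 -0.8418
13.35 [535.157   2.211 216.145] F [-0.296 -3.443 -0.054] T [-0.567 -0.022 -0.027] jt6 0.248 open 27.07 yaw 0.7513 q6 -0.843
13.4 [535.15    2.231 216.152] F [-0.314 -2.768 -1.161] T [-0.541 -0.009 -0.098] jt6 0.039 open 27.37 yaw 0.7515 q6 -0.8432
```

>>> {"name": "drive_tool", "arguments": {"increments": [[0.8,0,0,0,0,0,-0.04],[0.8,0,0,0,0,0,-0.08],[0.8,0,0,0,0,0,-0.1],[0.8,0,0,0,0,0,-0.1]]}}

```text
t: 13.73
tool_pos: [0.5352, 0.0023, 0.2161]
orientation: [1.395, 2.815, 0.0]
force: [-0.1, -3.7, -0.1]
opening: 0.0273
```

```bash
python3 st.py 3
```

```text
13.73 [535.165   2.251 216.149] F [-0.064 -3.679 -0.123] T [-0.493 -0.088  0.032] jt6 0.517 open 27.32 yaw 0.6502 q6 -0.7419
13.78 [535.166   2.242 216.133] F [ 0.672 -2.183  0.012] T [-0.496 -0.088 -0.074] jt6 0.248 open 27.14 yaw 0.6513 q6 -0.743
13.83 [535.148   2.245 216.147] F [ 1.128 -2.305 -0.467] T [-0.451 -0.085 -0.085] jt6 0.039 open 27.24 yaw 0.6515 q6 -0.7431
```

>>> {"name": "drive_tool", "arguments": {"increments": [[0.8,0,0,0,0,0,-0.04],[0.8,0,0,0,0,0,-0.08],[0.8,0,0,0,0,0,-0.1],[0.8,0,0,0,0,0,-0.1]]}}

```text
t: 14.17
tool_pos: [0.5352, 0.0023, 0.2162]
orientation: [1.534, 2.741, 0.0]
force: [0.8, -2.3, -1.0]
opening: 0.0276
```

```bash
python3 st.py 3
```

```text
14.17 [535.2     2.265 216.165] F [ 0.819 -2.272 -0.965] T [-0.437 -0.167 -0.052] jt6 0.517 open 27.62 yaw 0.5503 q6 -0.6419
14.22 [535.186   2.247 216.163] F [ 1.247 -2.544  0.05 ] T [-0.396 -0.186 -0.103] jt6 0.249 open 27.01 yaw 0.5513 q6 -0.643
14.27 [535.185   2.253 216.148] F [ 0.062 -2.041 -0.909] T [-0.399 -0.203 -0.081] jt6 0.039 open 27.37 yaw 0.5515 q6 -0.6432
```

>>> {"name": "drive_tool", "arguments": {"increments": [[0.8,0,0,0,0,0,-0.04],[0.8,0,0,0,0,0,-0.08],[0.8,0,0,0,0,0,-0.1],[0.8,0,0,0,0,0,-0.1]]}}

```text
t: 14.6
tool_pos: [0.5352, 0.0023, 0.2161]
orientation: [1.669, 2.661, 0.0]
force: [1.0, -2.0, -0.8]
opening: 0.0273
```

```bash
python3 st.py 3
```

```text
14.6 [535.174   2.278 216.141] F [ 0.999 -1.983 -0.823] T [-0.45  -0.259  0.012] jt6 0.595 open 27.29 yaw 0.4503 q6 -0.5419
14.65 [535.184   2.304 216.157] F [ 1.944 -1.919 -0.295] T [-0.446 -0.246 -0.039] jt6 0.29 open 27.26 yaw 0.4514 q6 -0.543
14.7 [535.186   2.264 216.149] F [ 1.411 -2.321 -0.391] T [-0.441 -0.248 -0.046] jt6 0.071 open 27.07 yaw 0.4515 q6 -0.5432
```

>>> {"name": "drive_tool", "arguments": {"increments": [[0.8,0,0,0,0,0,-0.03],[0.8,0,0,0,0,0,-0.06],[0.8,0,0,0,0,0,-0.08],[0.8,0,0,0,0,0,-0.08]]}}

```text
t: 15.03
tool_pos: [0.5352, 0.0023, 0.2162]
orientation: [1.775, 2.592, 0.0]
force: [2.1, -2.1, -0.9]
opening: 0.0273
```

```bash
python3 st.py 4
```

```text
15.03 [535.201   2.295 216.167] F [ 2.057 -2.1   -0.892] T [-0.396 -0.358  0.039] jt6 0.604 open 27.33 yaw 0.37 q6 -0.4616
15.08 [535.21    2.261 216.159] F [ 2.077 -2.633 -0.996] T [-0.393 -0.38   0.09 ] jt6 0.357 open 27.07 yaw 0.371 q6 -0.4627
15.13 [535.178   2.277 216.148] F [ 2.082 -1.74  -1.476] T [-0.375 -0.375  0.088] jt6 0.158 open 27.25 yaw 0.3712 q6 -0.4628
15.18 [535.187   2.274 216.157] F [ 1.35  -1.686 -0.44 ] T [-0.335 -0.439  0.156] jt6 0.12 open 27.74 yaw 0.3711 q6 -0.4628
```

>>> {"name": "drive_tool", "arguments": {"increments": [[0.8,0,0,0,0,0,-0.03],[0.8,0,0,0,0,0,-0.06],[0.8,0,0,0,0,0,-0.08],[0.8,0,0,0,0,0,-0.08]]}}

```text
t: 15.52
tool_pos: [0.5352, 0.0023, 0.2162]
orientation: [1.877, 2.519, 0.0]
force: [2.0, -2.1, -1.0]
opening: 0.0269
```

```bash
python3 st.py 4
```

```text
15.52 [535.205   2.264 216.164] F [ 1.978 -2.126 -1.036] T [-0.306 -0.459  0.188] jt6 0.701 open 26.92 yaw 0.2897 q6 -0.3813
15.57 [535.196   2.285 216.159] F [ 2.032 -2.726 -0.754] T [-0.316 -0.468  0.166] jt6 0.452 open 27.75 yaw 0.2909 q6 -0.3825
15.62 [535.187   2.26  216.156] F [ 2.573 -1.568 -1.534] T [-0.389 -0.535  0.18 ] jt6 0.25 open 27.34 yaw 0.291 q6 -0.3827
15.67 [535.205   2.267 216.178] F [ 3.859 -1.427 -2.402] T [-0.292 -0.577  0.193] jt6 0.199 open 27.31 yaw 0.291 q6 -0.3827
```

>>> {"name": "drive_tool", "arguments": {"increments": [[0.6,0,0,0,0,0,0],[0.3,0,0,0,0,0,0],[0,0,0,0,0,0,0],[0,0,0,0,0,0,0],[0,0,0,0,0,0,0],[0,0,0,0,0,0,0],[0,0,0,0,0,0,0]]}}

```text
t: 16.25
tool_pos: [0.5351, 0.0023, 0.2161]
orientation: [-1.877, -2.519, 0.0]
force: [-0.5, -0.1, 0.3]
opening: 0.0696
```

```bash
python3 st.py 3
```

```text
16.25 [535.063   2.277 216.116] F [-0.457 -0.057  0.283] T [-0.07   0.037 -0.042] jt6 -0.001 open 69.63 yaw 0.2901 q6 -0.3817
16.3 [535.08    2.264 216.145] F [ 0.521 -0.485 -0.262] T [-0.085  0.016 -0.003] jt6 -0.001 open 73.43 yaw 0.2901 q6 -0.3817
16.35 [535.083   2.259 216.145] F [ 0.226 -0.238 -0.138] T [-0.035  0.045  0.037] jt6 -0.001 open 77.65 yaw 0.29 q6 -0.3817
```

>>> {"name": "drive_tool", "arguments": {"increments": [[0,0,0,0.5,0,0,0],[0,0,0,1.2,0,0,0],[0,0,0,2.4,0,0,0],[0,0,0,3.8,0,0,0],[0,0,0,5.2,0,0,0],[0,0,0,6.6,0,0,0],[0,0,0,8.0,0,0,0],[0,0,0,9.2,0,0,0],[0,0,0,10.4,0,0,0],[0,0,0,11.0,0,0,0],[0,0,0,11.0,0,0,0],[0,0,0,11.0,0,0,0]]}}

```text
t: 17.35
tool_pos: [0.5353, 0.0022, 0.4927]
orientation: [1.876, 2.517, 0.002]
force: [0.6, -0.7, -1.1]
opening: 0.0931
```

>>> {"name": "drive_tool", "arguments": {"increments": [[0,-1,-0.5,0,0,0,0],[0,-2,-1.2,0,0,0,0],[0,-3,-2,0,0,0,0],[0,-4,-3,0,0,0,0],[0,-4.2,-4.2,0,0,0,0],[0,-4.4,-5.4,0,0,0,0],[0,-4.6,-6.6,0,0,0,0],[0,-4.8,-7.8,0,0,0,0],[0,-5,-9,0,0,0,0],[0,-5,-10,0,0,0,0],[0,-5,-10,0,0,0,0],[0,-5,-10,0,0,0,0],[0,-5,-10,0,0,0,0]]}}

```text
t: 18.43
tool_pos: [0.4099, -0.2472, 0.49]
orientation: [-1.876, -2.517, -0.001]
force: [0.5, 0.6, -0.0]
opening: 0.0933
```

```bash
python3 st.py 2; python3 - <<'E'
from plant import robot
import cv2
for n in("side","top"):
    c=robot.read_camera(n); cv2.imwrite(f"pics/{n}3.png",c["image"][:,:,::-1])
E
```

```text
18.43 [ 409.935 -247.242  490.035] F [ 0.542  0.592 -0.024] T [-0.027  0.061  0.003] jt6 -0.041 open 93.29 yaw 0.2897 q6 -0.9397
18.48 [ 410.111 -246.89   490.498] F [ 0.756  0.483 -0.124] T [-0.088  0.057 -0.003] jt6 -0.002 open 92.81 yaw 0.2907 q6 -0.9398
```

View pics/side3.png

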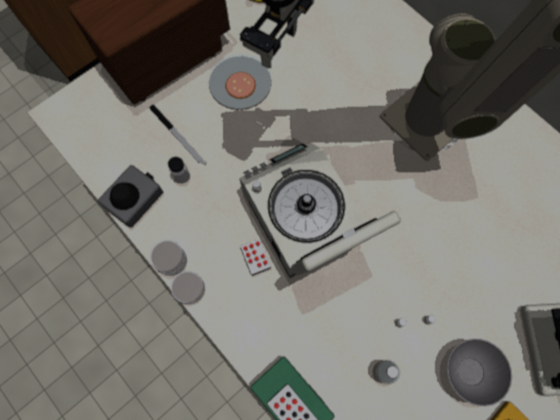

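View pics/top3.png

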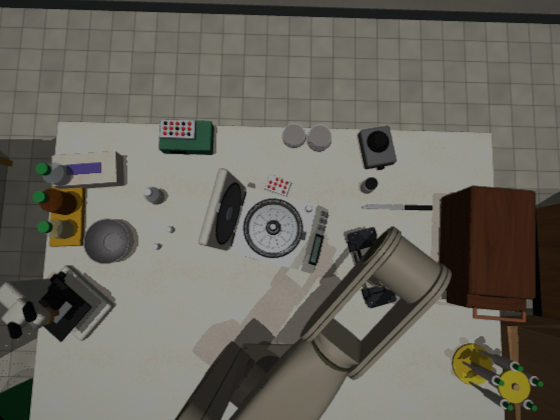

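The hand is clear, and both views show the centrifuge knob (307,203 / 273,227), vial (256,188), rack and other items where they were. I'm handing the job in.

```bash
python3 -c "
from plant import robot
print(robot.close_job())"
```

```text
the job is handed in; nothing more can be done
None
```

Both screws are tightened in the order asked and the job is handed in at about 18.5 s. The hand is open and away from the machine.

- **Lid ring:** I gripped it at 179 mm (the jaws read 51 mm) and turned it about 0.76 rad clockwise. It bit after about 0.6 rad, and I stopped at about 0.24 N·m, which is roughly 0.13 rad past its seat. I released it there.
- **Tie-down knob:** I gripped it with the fingertips at about 191 mm, 5 mm above the ring (the jaws read 27 mm), and turned it about 1.04 rad clockwise. It bit after about 0.9 rad, and I stopped at about 0.21 N·m, roughly 0.11 rad past its seat.
- **Forces:** Every vertical force reading during the turns was under about 2.5 N, and nothing pressed on the lid. The sideways grip forces stayed under about 6 N.
- **Last checks:** After release the force and torque readings went back to zero. Both camera views show the centrifuge, vial, rack and other things where they were.

The final tightness is only inferred from torque and angle. The torque reading carries about 0.05 N·m of noise and a small offset of about −0.03 N·m. The camera images could not confirm the angles or show for certain that the ring stayed still while the knob turned. No check failed or disagreed.

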